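# Clamp a sample jar on the shaker and lock the clamp bar

## Task

Get the sample jar ready for shaking: slide the shaker's loose clamp bar up to the jar until it holds the jar snugly against the fixed bar, then push the thumb wedge along its ramp until it is jammed tight on the side rail and the bar is locked. The jar is glass, so squeeze it only gently and keep it standing; push the wedge no harder than a firm thumb would, and leave everything else on the bench undisturbed.

Things in the scene. Friction and masses are not known exactly. Their poses are not given: they have to be found in the camera images.
- shaker: Laboratory shaker, fixed, 262 x 282 mm, under a 250 mm square platform whose top is 103 mm above the bench. Origin on the bench under the platform's centre; x runs along the side rails from the front panel to the back, z up. The fixed bar (18 mm thick rubber sleeve, along y) has its axis at x = -95 mm, z = 138 mm; side rails at y = -114 and +114 mm, tops at 148 mm.
- clamp_bar: The sliding clamp bar: an 18 mm thick rubber-sleeved rod along y, 196 mm long, parallel to the fixed bar and 138 mm above the bench, with steel saddles over the rails (tops 17.5 mm above its axis). Origin at mid length on its axis; axes as the shaker's. It slides towards the fixed bar along its own -x (friction about 2.5 N) and stays where it is left; a hand that grips it can draw it back a little as it relaxes.
- bar_grip (a point): Point on the clamp bar's axis, 55 mm from its middle towards the wedge's side (-y), where the rod is free for a hand; the jar never stands here. 26 mm of air between rod and platform.
- wedge: The dark steel thumb wedge in a pocket of the clamp bar's saddle, between a sloping steel cheek and the outer face of the -y side rail. Origin at the middle of its upright thumb tab: 14 mm (x) by 12.5 mm (y), top 16 mm above the origin, 29 mm of it above the saddle. It rides with the bar; axes as the bar's. Friction about 1.5 N until it meets the rail, then it jams almost at once.
- rail: The -y side rail that the wedge jams against: aluminium strip 8 mm thick, 238 mm long, 47 mm high. Origin under its centre. Its worn face shifts where the wedge jams: pushed along the bar's -x (a 5 degree ramp), it meets the rail somewhere between 1 and 35 mm of travel. A push of 11 to 15 N there jams it well; 18 N or more forces it.
- jar: The amber glass sample jar: 60 mm across for its lower 60 mm, white cap 54 mm across, 82 mm high in all, about 0.25 kg. It stands on the platform between the fixed bar and the clamp bar, up to 8 mm short of the fixed bar. Origin under its centre. A squeeze of 5 N by the bar is snug; above 15 N it may break. The sleeve gives about 1 mm in 8 N.
- jar_mid (a point): Centre of the jar, half-way up (41 mm above the platform).
- spare_cap: a white screw cap 38 mm across and 11 mm high lying on the shaker's platform near the fixed bar; leave alone. Origin under its centre.
- beaker: a small glass beaker (54 mm wide, 70 mm high) on the bench beside the shaker; leave alone. Origin under its centre.
- tip_box: a box of pipette tips (122 x 84 x 63 mm high) on the bench on the wedge's side of the shaker; leave alone. Origin under its centre.
- meas_cylinder: a glass measuring cylinder on a 60 mm blue foot, 168 mm high, on the bench; leave alone. Origin under its centre.
- white_bottle: a white plastic bottle, 62 mm wide and 120 mm high, on the bench; leave alone. Origin under its centre.
- spatula: a steel spatula 180 mm long lying on the bench beyond the shaker; leave alone.
- weigh_boat: a flat white weighing dish 75 mm square and 12 mm high on the bench; leave alone. Origin under its centre.

How it is judged:
By the outcome, as a careful person would: the job done as asked, in the order asked, and still so for the second after the job is handed in, with the robot touching nothing.
It also fails if it takes over 67 s, if anything falls off the work surface, if the arm or the gripper's body presses on something with over 40 N, if the wrist force passes 120 N, or if a joint passes its speed limit or range.

## Robot

A 6-joint arm with a two-finger parallel gripper is mounted at the origin on the work surface. World frame = base frame: x ahead of the robot, y to its left, z up, the work surface at z = 0. Lengths are in m, angles in rad, forces in N, time in s.
With the tool pointing down it reaches from about 0.3 to 0.875 m from the base axis. Payload 6.4 kg.
Tool frame: the origin (TCP) lies between the finger pads; the fingertips stand 25 mm ahead of it and the grasp point (between the pads) lies 6 mm ahead of it; z points along the fingers, y is the line along which they close (so a half turn about z gives the same grasp; the last joint's range is limited). The gripper opens to 85 mm and grips with 20 to 120 N. Pads are 22 mm wide; open, the fingers measure 114 mm over their backs; the gripper's body (76 mm by 85 mm) begins 54 mm behind the grasp point. The pads swing forward as they close: fully open they stand 13 mm farther back than shut.
Start: joints at [1.011, 0.181, 1.607, -0, 1.354, -0.206], TCP at [0.199, 0.539, 0.236] pointing down, gripper open.
Joint ranges: [-2.99, 2.99], [-0.89, 2.07], [0.3, 2.58], [-1.14, 4.28], [0, 2.63], [-3.12, 3.12]. Speed limits (rad/s): [2.57, 2.57, 3.01, 3.14, 3.14, 3.14].

## Interface

Orientations are given as a unit quaternion [w, x, y, z].
In Python, from bench import ctrl gives the robot as it stands.
- The arm moves only by the tool servo_tool, never from a script. Its argument "series" is text: rows parted by semicolons, each of 7 numbers parted by spaces: the gripper command: -1 is fully open, 1 is shut, values between are in proportion, then the shift along the tool's x, y, z in m, then the turn, a rotation vector about the tool's x, y, z in degrees. A call has 1 to 12 rows; each row is the pose to reach, as a shift and turn from the pose commanded when the call began, along the tool's axes at that moment; what a row does not reach only later rows make up. A row lasts 1/12 s, in which the tool goes at most 41.7 mm and 7.16 degrees, less where a joint would pass 70% of its speed; a pose out of reach is approached as far as the arm can. A call with a gripper value outside its range is refused whole. The fingers move at their own pace and stop on an object; the grip force is fixed at half the most. Time passes only in rows, so rows that repeat a pose let the fingers close. It gives the time, the measured TCP pose, the force, the opening and the grip force at its end, in the units of the state.
- ctrl.get_obs(): the state, without advancing time (a new reading comes with each control period).
- ctrl.camera(name): name is "scene" or "top" or "wrist"; returns a dict with "img" (420x560x3 uint8, red, green, blue), "z_map" (420x560 float32, m along the optical axis (not along the pixel's ray), 0 where there is no reading), "fovy" (degrees; the focal length in pixels is half the picture's height over the tangent of half this angle, whatever the lens; pixels are square), "cx", "cy" (the principal point, pixels), "k1" (the pictures are not rectified: a ray, as slopes to the right and down, at radius r is drawn at 1 + k1 r^2 times it, then the intrinsics apply), "extrinsics" (4x4, takes a point from camera to world coordinates); the wrist camera has in their place "T_tool_cam" (4x4, takes a point from camera to tool coordinates, whose origin is the TCP and whose axes are the flange's). Camera axes: x right, y down, z forward; pixel columns grow to the right and rows downward; lengths in m; the calibration is good to about 2 mm. A picture is of the moment at which its call begins: read the wrist's pose just before it.
- ctrl.hand_in(): hands the job in; it is judged then, once.
The state is a dict: "time_s": time; "q": joint angles; "dq": joint speeds; "joint_efforts": joint torques, N m; "eef_pos": TCP position; "eef_rot": TCP orientation; "wrist_force": force on the tool from outside, world axes, zero at the start; "torque": the same for the moment, N m; "opening": opening from 0.0 (shut) to 1.0 (fully open); "grasp_force": force on a finger pad.
Only numpy, scipy, OpenCV 4.12 (cv2) and the standard library are available. Lean on these libraries where they do the work, as an engineer would, in place of code of your own. Each camera call takes 0.05 s, during which the arm holds its last target. There are 200 camera calls.

## Working session

There is one attempt and no reset: what is moved stays moved. The work goes in short steps, Python scripts to look and compute and a tool call to move; the robot and the scene stay as the last step left them, time stands still between calls to the robot, and variables do not carry over. Pictures are saved under pics/ and viewed, at most 10 in all, crops included, and the job is handed in when it is done.

Besides the shell and the picture viewer there is one more tool, called after "Emit:" in YAML: its name, and indented under it one key for each argument. servo_tool: Moves the arm, as the interface text tells. Its arguments: {"type":"object","properties":{"series":{"type":"string"}},"required":["series"]}

```bash
ls; mkdir -p pics
cat > h.py <<'E'
import numpy as np, cv2
from scipy.spatial.transform import Rotation as R
from bench import ctrl
def T_tool(o):
    T=np.eye(4); w,x,y,z=o["eef_rot"]; T[:3,:3]=R.from_quat([x,y,z,w]).as_matrix(); T[:3,3]=o["eef_pos"]; return T
def snap(name):
    o=ctrl.get_obs(); c=ctrl.camera(name)
    c["E"]=c["extrinsics"] if "extrinsics" in c else T_tool(o)@c["T_tool_cam"]
    c["E"]=np.array(c["E"]); return c
def rays(c,uv):
    uv=np.atleast_2d(np.array(uv,float)); f=c["img"].shape[0]/2/np.tan(np.radians(c["fovy"])/2)
    K=np.array([[f,0,c["cx"]],[0,f,c["cy"]],[0,0,1]])
    p=cv2.undistortPoints(uv[:,None,:],K,np.array([c["k1"],0,0,0,0.]))[:,0]
    d=np.c_[p,np.ones(len(p))]
    return d
def on_plane(c,uv,z):
    d=rays(c,uv)@c["E"][:3,:3].T; o=c["E"][:3,3]
    return o+d*((z-o[2])/d[:,2])[:,None]
def cloud(c):
    h,w=c["z_map"].shape; u,v=np.meshgrid(np.arange(w),np.arange(h))
    d=rays(c,np.c_[u.ravel(),v.ravel()])*c["z_map"].reshape(-1,1)
    return (d@c["E"][:3,:3].T+c["E"][:3,3]).reshape(h,w,3)
def save(c,n): cv2.imwrite(f"pics/{n}.png",c["img"][:,:,::-1])
E
python3 - <<'E'
from h import *
for n in ("scene","top"):
    c=snap(n); save(c,n+"0"); np.savez(n+"0.npz",**{k:v for k,v in c.items()})
    print(n,c["fovy"],c["k1"],c["E"].round(3).tolist(), (c["z_map"]>0).mean())
o=ctrl.get_obs(); print(o)
E
```

```text
pics
scene 52.04264009028515 -0.0031456032558348805 [[0.266, 0.65, -0.711, 1.499], [0.964, -0.178, 0.198, -0.291], [0.002, -0.738, -0.674, 0.989], [0.0, 0.0, 0.0, 1.0]] 0.9950085034013605
top 45.37135583922361 -0.031110182939691325 [[-0.107, -0.974, 0.201, 0.31], [-0.994, 0.105, -0.02, -0.008], [-0.002, -0.202, -0.979, 1.436], [0.0, 0.0, 0.0, 1.0]] 0.9958503401360544
{'time_s': 0.1, 'q': array([ 1.01068319e+00,  1.81485599e-01,  1.60787590e+00, -9.72334212e-06,
        1.35378485e+00, -2.06324066e-01]), 'dq': array([ 0.00048611, -0.00148121, -0.00238512,  0.00074328, -0.00105333,
       -0.00064246]), 'joint_efforts': array([-1.31588799e-04, -4.45872259e+01, -3.52237737e+01, -3.49283673e-04,
        4.13151647e-03,  8.26219946e-06]), 'eef_pos': array([0.19895571, 0.53898171, 0.23537914]), 'eef_rot': array([-2.86067197e-04,  1.75972336e-01,  9.84394806e-01, -7.22275936e-04]), 'wrist_force': array([-0.09973844, -0.57276827,  0.20558292]), 'torque': array([-0.00749749,  0.03333035, -0.03064931]), 'grasp_force': 0.0, 'opening': 1.0038696249552863}
```

```bash
python3 -c "
import cv2,numpy as np
a=cv2.imread('pics/top0.png');print(a.shape)"
```

```text
(420, 560, 3)
```

View pics/top0.png

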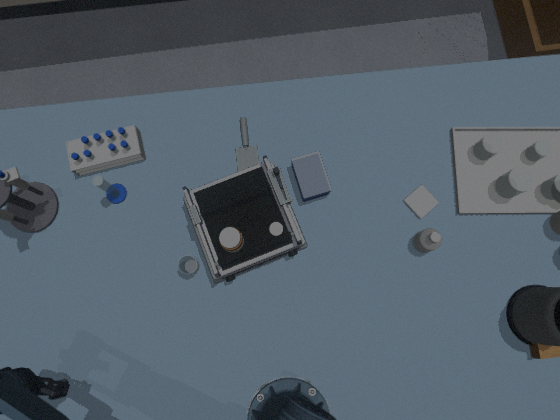

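View pics/scene0.png

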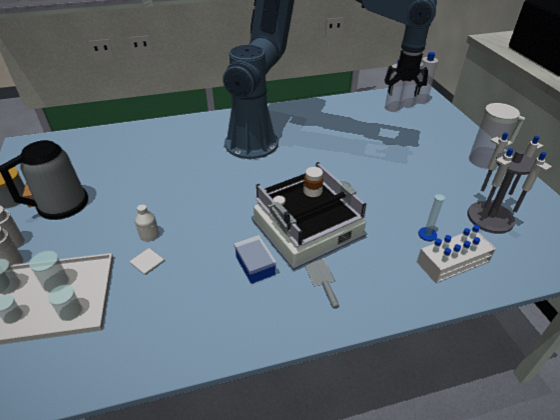

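The top view shows the shaker at about (243,218), the jar's cap at (231,238), the spare cap at (276,229), the tip box at (311,176) and the beaker at (189,265). The wedge side therefore faces the tip box, which is world -y. I'll zoom in next.

Run:
```python
import cv2,numpy as np
a=cv2.imread('pics/top0.png')[150:290,175:335]; b=cv2.imread('pics/scene0.png')[155:275,240:380]
a=cv2.resize(a,None,fx=2.9,fy=2.9,interpolation=cv2.INTER_CUBIC);b=cv2.resize(b,(int(140*2.4),int(120*2.4)),interpolation=cv2.INTER_CUBIC)
h=max(a.shape[0],b.shape[0]);o=np.zeros((h,a.shape[1]+b.shape[1],3),np.uint8);o[:a.shape[0],:a.shape[1]]=a;o[:b.shape[0],a.shape[1]:]=b
o=np.clip(o.astype(float)*1.6,0,255).astype(np.uint8);print(o.shape);cv2.imwrite('pics/z0.png',o)
from h import *
c=dict(np.load('top0.npz'))
P=cloud(c)
# platform height band & rails
for lo,hi,n in ((.098,.108,'plat'),(.143,.160,'rail+bars'),(.178,.192,'jarcap')):
    m=(P[...,2]>lo)&(P[...,2]<hi)&(abs(P[...,1])<.25)&(P[...,0]>.3)&(P[...,0]<.9)
    m[:, :170]=0;m[:,345:]=0
    q=P[m]; print(n,m.sum(),q.mean(0).round(3)); 
    if n!='jarcap': print(cv2.minAreaRect(q[:,:2].astype(np.float32)*1000))
```

```text
(406, 800, 3)
plat 5259 [0.553 0.067 0.103]
((548.0445556640625, 66.67330169677734), (250.25588989257812, 249.91488647460938), 15.78014850616455)
rail+bars 1893 [0.543 0.054 0.15 ]
((550.0601196289062, 59.79285430908203), (250.8166046142578, 263.4095458984375), 15.55028247833252)
jarcap 388 [0.498 0.089 0.185]
```

View pics/z0.png

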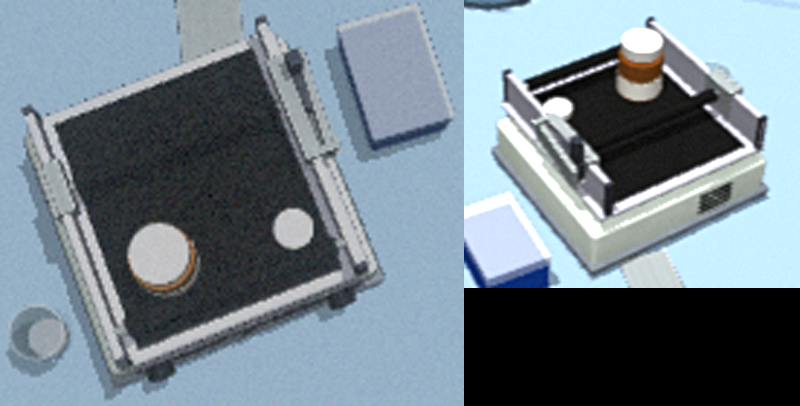

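The zoom shows the fixed bar on the robot's side, with the clamp bar running from about (60,190) to (300,115) in the crop. The wedge tab is at (293,62), at the rear end of the right saddle. The platform centre is about (0.548, 0.067) with a yaw of about 15.8°. I'll shut the gripper and move over the shaker with tool x along the shaker's -x.

Emit:
servo_tool:
  series: "1 -0.38 -0.26 -0.16 0 0 -36;1 -0.38 -0.26 -0.16 0 0 -36;1 -0.38 -0.26 -0.16 0 0 -36;1 -0.38 -0.26 -0.16 0 0 -36;1 -0.38 -0.26 -0.16 0 0 -36;1 -0.38 -0.26 -0.16 0 0 -36;1 -0.38 -0.26 -0.16 0 0 -36;1 -0.38 -0.26 -0.16 0 0 -36;1 -0.38 -0.26 -0.16 0 0 -36;1 -0.38 -0.26 -0.16 0 0 -36;1 -0.38 -0.26 -0.16 0 0 -36;1 -0.38 -0.26 -0.16 0 0 -36"

```text
time_s: 1.1
eef_pos: [0.4641, 0.1648, 0.3955]
eef_rot: [-0.0, -0.137, 0.991, 0.0]
wrist_force: [1.4, 0.6, -0.2]
opening: 0.005
grasp_force: 0.0
```

Run:
```python
from h import *
c=snap("wrist"); print(c["fovy"],np.array(c["T_tool_cam"]).round(3).tolist(),c["E"][:3].round(3).tolist())
save(c,"w1")
```

```text
64.09027818651604 [[-0.001, -0.963, -0.27, 0.069], [1.0, -0.001, -0.0, -0.0], [-0.0, -0.27, 0.963, -0.139], [0.0, 0.0, 0.0, 1.0]] [[-0.27, 0.927, 0.26, 0.398], [0.963, 0.26, 0.073, 0.146], [0.0, 0.27, -0.963, 0.535]]
```

View pics/w1.png

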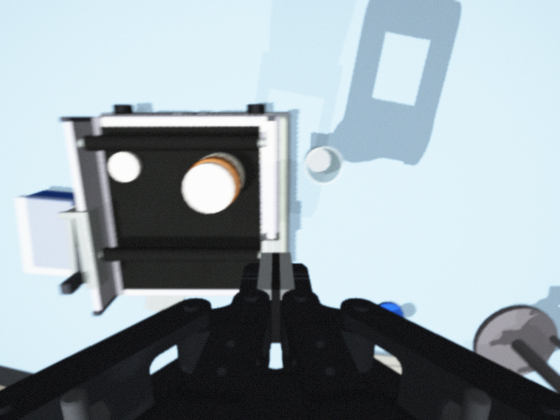

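The wrist view shows the fixed bar at row 142, the clamp bar at row 255, the wedge tab near (72,283), the jar cap at (210,187) and the spare cap at (124,166). Next I'll measure these in the shaker frame.

```bash
cat >> h.py <<'E'
C0=np.array([0.548,0.067]); YAW=np.radians(15.8)
def sh(P,c0=C0,yaw=YAW):
    d=P[...,:2]-c0; cs,sn=np.cos(yaw),np.sin(yaw)
    return np.stack([d[...,0]*cs+d[...,1]*sn,-d[...,0]*sn+d[...,1]*cs,P[...,2]],-1)
E
python3 - <<'E'
from h import *
c=snap("wrist"); P=cloud(c); ok=c["z_map"]>0; S=sh(P)
near=ok&(abs(S[...,0])<.16)&(abs(S[...,1])<.17)
near[255:,235:]=0
def st(n,m):
    q=S[m]; print(n,m.sum(),"med",np.median(q,0).round(4),"lo",np.percentile(q,2,axis=0).round(4),"hi",np.percentile(q,98,axis=0).round(4))
z=S[...,2]
st("plat",near&(abs(z-.103)<.004))
m=near&(abs(z-.103)<.004)&(S[...,1]<0.1); print(cv2.minAreaRect(P[near&(abs(z-.103)<.004)][:,:2].astype(np.float32)*1000))
st("railR(-y)",near&(z>.142)&(z<.151)&(S[...,1]<-.105)&(S[...,1]>-.125))
st("railL",near&(z>.142)&(z<.151)&(S[...,1]>.105)&(S[...,1]<.125))
mid=(S[...,1]>-.09)&(S[...,1]<0.06)
st("fixed",near&(z>.142)&(z<.151)&mid&(S[...,0]<-.08))
st("clamp",near&(z>.142)&(z<.151)&mid&(S[...,0]>-.03)&(S[...,1]<-.02))
st("jarcap",near&(z>.181)&(z<.189)&(S[...,0]<.0)&(S[...,1]>-.05))
st("jarcapc",near&(z>.181)&(z<.189)&(S[...,0]<.0)&(S[...,1]>-.05))
st("spare",near&(z>.110)&(z<.118)&(S[...,0]<-.03)&(S[...,1]<-.03)&(S[...,1]>-.1))
st("saddle",near&(z>.153)&(z<.158)&(S[...,1]<-.1))
st("tab",near&(z>.165)&(S[...,1]<-.1))
st("tabtop",near&(z>.181)&(S[...,1]<-.1))
E
```

```text
plat 20269 med [-0.0083 -0.0122  0.1041] lo [-0.1236 -0.1081  0.1011] hi [0.1172 0.1201 0.1061]
((544.834716796875, 73.11768341064453), (250.10711669921875, 235.0627899169922), 15.735430717468262)
railR(-y) 1198 med [-0.061  -0.1106  0.1489] lo [-0.1215 -0.1235  0.1424] hi [ 0.118  -0.1074  0.1508]
railL 768 med [-0.0597  0.1134  0.1495] lo [-0.1174  0.1067  0.1437] hi [0.0177 0.117  0.1509]
fixed 1998 med [-0.0967 -0.0129  0.1472] lo [-0.1046 -0.0867  0.1426] hi [-0.0879  0.0569  0.1496]
clamp 681 med [ 0.0397 -0.055   0.1472] lo [ 0.0336 -0.0881  0.1423] hi [ 0.0484 -0.0212  0.1495]
jarcap 1950 med [-0.0526  0.0485  0.1864] lo [-0.0759  0.0246  0.1845] hi [-0.0284  0.0725  0.188 ]
jarcapc 1950 med [-0.0526  0.0485  0.1864] lo [-0.0759  0.0246  0.1845] hi [-0.0284  0.0725  0.188 ]
spare 720 med [-0.0652 -0.0706  0.1154] lo [-0.0824 -0.0883  0.1118] hi [-0.0485 -0.0542  0.117 ]
saddle 1169 med [ 0.0248 -0.1117  0.1567] lo [-0.0175 -0.1328  0.1532] hi [ 0.0801 -0.1034  0.1579]
tab 299 med [ 0.0651 -0.1212  0.1818] lo [ 0.0602 -0.131   0.1657] hi [ 0.0747 -0.1187  0.1875]
tabtop 153 med [ 0.0659 -0.124   0.1857] lo [ 0.0602 -0.1312  0.1818] hi [ 0.0744 -0.119   0.1877]
```

Everything agrees with the given sizes: the clamp bar is at x=0.041, the jar at (-0.052, 0.0485), the wedge tab at (0.067, -0.125) and the spare cap at (-0.065, -0.071). I'll lower the closed fingers behind the rod at shaker (0.085, 0.03).

Emit:
servo_tool:
  series: "1 -0.139 -0.087 0.09 0 0 0;1 -0.139 -0.087 0.09 0 0 0;1 -0.139 -0.087 0.09 0 0 0;1 -0.139 -0.087 0.09 0 0 0;1 -0.139 -0.087 0.09 0 0 0;1 -0.139 -0.087 0.09 0 0 0;1 -0.139 -0.087 0.12 0 0 0;1 -0.139 -0.087 0.15 0 0 0;1 -0.139 -0.087 0.18 0 0 0;1 -0.139 -0.087 0.21 0 0 0;1 -0.139 -0.087 0.235 0 0 0;1 -0.139 -0.087 0.242 0 0 0"

```text
time_s: 2.2
eef_pos: [0.6171, 0.1217, 0.1482]
eef_rot: [-0.004, -0.137, 0.991, 0.001]
wrist_force: [-0.9, -0.2, -0.7]
opening: -0.0
grasp_force: 0.0
```

```bash
cat > st.py <<'E'
from h import *
o=ctrl.get_obs(); p=sh(np.array(o["eef_pos"])); f=np.array(o["wrist_force"]); cs,sn=np.cos(YAW),np.sin(YAW)
print("t",round(o["time_s"],2),"tcp shaker",p.round(4),"F shaker",np.round([f[0]*cs+f[1]*sn,-f[0]*sn+f[1]*cs,f[2]],2))
E
python3 st.py
```

```text
t 2.2 tcp shaker [0.0814 0.0338 0.1482] F shaker [-0.94  0.09 -0.74]
```

Emit:
servo_tool:
  series: "1 0.006 0 -0.004 0 0 0;1 0.012 0 -0.004 0 0 0;1 0.015 0 -0.004 0 0 0;1 0.018 0 -0.004 0 0 0;1 0.021 0 -0.004 0 0 0;1 0.024 0 -0.004 0 0 0;1 0.027 0 -0.004 0 0 0;1 0.030 0 -0.004 0 0 0;1 0.033 0 -0.004 0 0 0;1 0.036 0 -0.004 0 0 0;1 0.039 0 -0.004 0 0 0;1 0.042 0 -0.004 0 0 0"

```text
time_s: 3.2
eef_pos: [0.5803, 0.1091, 0.1569]
eef_rot: [-0.0, -0.137, 0.991, 0.0]
wrist_force: [-0.1, 0.7, -0.9]
opening: 0.004
grasp_force: 0.0
```

```bash
python3 st.py
python3 - <<'E'
from h import *
c=snap("wrist"); S=sh(cloud(c)); z=S[...,2]; ok=c["z_map"]>0
for n,m in (("clamp",(z>.142)&(z<.151)&(S[...,1]>-.09)&(S[...,1]<-.02)&(S[...,0]>-.03)&(S[...,0]<.08)),("jar",(z>.181)&(z<.189)&(S[...,0]<-.02)&(S[...,1]>0)&(S[...,1]<.09)&(S[...,0]>-.1)),("tab",(z>.165)&(z<.19)&(S[...,1]<-.1)&(S[...,1]>-.14)&(abs(S[...,0])<.12)),("fixed",(z>.142)&(z<.151)&(S[...,1]>-.09)&(S[...,1]<-.02)&(S[...,0]>-.12)&(S[...,0]<-.08))):
    q=S[m&ok]; print(n,len(q), *( (np.median(q,0).round(4),np.percentile(q,2,axis=0).round(4),np.percentile(q,98,axis=0).round(4)) if len(q) else ()))
save(c,"w2")
E
```

```text
t 3.2 tcp shaker [0.0425 0.0318 0.1569] F shaker [ 0.06  0.68 -0.9 ]
clamp 4548 [ 0.04   -0.0547  0.1473] [ 0.0342 -0.0885  0.1424] [ 0.0493 -0.0215  0.1493]
jar 18186 [-0.0454  0.0476  0.1865] [-0.0587  0.0235  0.185 ] [-0.0267  0.0718  0.1879]
tab 0
fixed 0
```

View pics/w2.png

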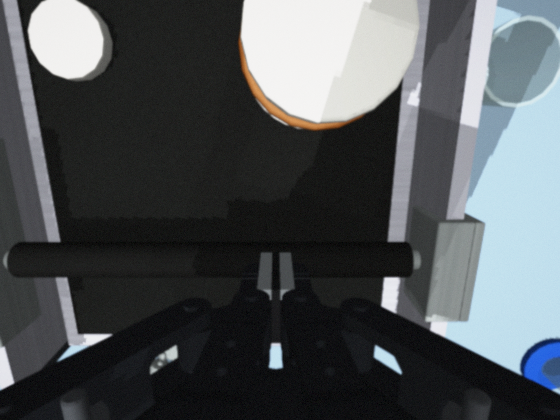

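The fingertips at (276,255) are drawn over the rod and the bar has not moved, so they are passing above it. I'll check the tip height from the depth map.

Run:
```python
from h import *
c=snap("wrist"); P=cloud(c); S=sh(P)
for r in range(236,300,6):
    print(r,[tuple(S[r,x].round(4)) for x in (265,287)])
print("rod",S[260,200].round(4),S[245,200].round(4), S[275,200].round(4))
print(ctrl.get_obs()["eef_pos"],ctrl.get_obs()["wrist_force"])
```

```text
236 [(np.float64(0.042), np.float64(0.0254), np.float64(0.1054)), (np.float64(0.0425), np.float64(0.0387), np.float64(0.1039))]
242 [(np.float64(0.0466), np.float64(0.0253), np.float64(0.1035)), (np.float64(0.0459), np.float64(0.0387), np.float64(0.1053))]
248 [(np.float64(0.035), np.float64(0.0266), np.float64(0.1421)), (np.float64(0.0344), np.float64(0.0373), np.float64(0.1438))]
254 [(np.float64(0.0306), np.float64(0.0271), np.float64(0.1601)), (np.float64(0.0306), np.float64(0.0367), np.float64(0.1602))]
260 [(np.float64(0.0308), np.float64(0.0273), np.float64(0.1662)), (np.float64(0.0308), np.float64(0.0365), np.float64(0.1663))]
266 [(np.float64(0.0311), np.float64(0.0275), np.float64(0.1715)), (np.float64(0.0312), np.float64(0.0364), np.float64(0.1713))]
272 [(np.float64(-0.0267), np.float64(0.0318), np.float64(0.2961)), (np.float64(0.0309), np.float64(0.0362), np.float64(0.1772))]
278 [(np.float64(0.0308), np.float64(0.0278), np.float64(0.1827)), (np.float64(0.0306), np.float64(0.036), np.float64(0.183))]
284 [(np.float64(0.0311), np.float64(0.0279), np.float64(0.1866)), (np.float64(0.0313), np.float64(0.0359), np.float64(0.1864))]
290 [(np.float64(0.0306), np.float64(0.0281), np.float64(0.192)), (np.float64(0.0314), np.float64(0.0357), np.float64(0.1905))]
296 [(np.float64(0.0296), np.float64(0.0283), np.float64(0.1977)), (np.float64(0.0294), np.float64(0.0355), np.float64(0.1981))]
rod [ 0.0392 -0.0046  0.1471] [ 0.0341 -0.0057  0.1404] [ 0.0468 -0.005   0.1476]
[0.58010883 0.10913842 0.15690498] [ 0.67091395 -0.96124723 -0.40133126]
```

Shut, the fingertips end level with the TCP at z≈0.157, so they went over the rod without touching it. I'll retract, shift to y=-0.045 to keep the gripper's body clear of the jar cap and the wedge, and come down lower.

Emit:
servo_tool:
  series: "1 0 0 -0.02 0 0 0;1 -0.02 -0.03 -0.025 0 0 0;1 -0.04 -0.06 -0.02 0 0 0;1 -0.043 -0.077 -0.01 0 0 0;1 -0.043 -0.077 -0.01 0 0 0;1 -0.043 -0.077 0 0 0 0;1 -0.043 -0.077 0.008 0 0 0;1 -0.043 -0.077 0.014 0 0 0;1 -0.043 -0.077 0.02 0 0 0;1 -0.043 -0.077 0.025 0 0 0;1 -0.043 -0.077 0.025 0 0 0;1 -0.043 -0.077 0.025 0 0 0"

```text
time_s: 4.3
eef_pos: [0.6425, 0.0472, 0.1317]
eef_rot: [-0.0, -0.137, 0.991, 0.0]
wrist_force: [0.0, -0.5, 0.2]
opening: -0.0
grasp_force: 0.0
```

```bash
cat >> st.py <<'E'
import sys
if len(sys.argv)>1:
    c=snap("wrist"); S=sh(cloud(c)); z=S[...,2]; ok=c["z_map"]>0
    for n,m in (("clamp",(z>.142)&(z<.151)&(S[...,1]>.01)&(S[...,1]<.08)&(S[...,0]>-.03)&(S[...,0]<.08)),("clampR",(z>.142)&(z<.151)&(S[...,1]>-.09)&(S[...,1]<-.07)&(S[...,0]>-.03)&(S[...,0]<.08)),("jar",(z>.181)&(z<.189)&(S[...,0]<.0)&(S[...,1]>0)&(S[...,1]<.09)&(S[...,0]>-.1)),("tab",(z>.181)&(z<.19)&(S[...,1]<-.115)&(S[...,1]>-.14)&(abs(S[...,0])<.12)),("fixed",(z>.142)&(z<.151)&(S[...,1]>-.09)&(S[...,1]<.08)&(S[...,0]>-.12)&(S[...,0]<-.08))):
        q=S[m&ok]; print(n,len(q), *( (np.median(q,0).round(4),np.percentile(q,2,axis=0).round(4),np.percentile(q,98,axis=0).round(4)) if len(q) else ()))
    for col in (265,287): print("tip",[tuple(S[r,col].round(3).tolist()) for r in (244,248,252,256,262)])
    save(c,sys.argv[1])
E
python3 st.py w3
```

```text
t 4.3 tcp shaker [ 0.0856 -0.0448  0.1317] F shaker [-0.12 -0.52  0.15]
clamp 6008 [0.0414 0.0369 0.1473] [0.034  0.0111 0.1426] [0.0505 0.062  0.1493]
clampR 2272 [ 0.0414 -0.08    0.1474] [ 0.0345 -0.0895  0.1425] [ 0.0504 -0.0704  0.1494]
jar 0
tab 1354 [ 0.0671 -0.1206  0.1852] [ 0.0605 -0.1247  0.1812] [ 0.0746 -0.1189  0.1873]
fixed 0
tip [(0.081, -0.05, 0.104), (0.083, -0.05, 0.105), (0.075, -0.05, 0.132), (0.074, -0.049, 0.137), (0.074, -0.049, 0.143)]
tip [(0.082, -0.039, 0.104), (0.083, -0.039, 0.105), (0.075, -0.04, 0.132), (0.074, -0.04, 0.137), (0.074, -0.04, 0.143)]
```

View pics/w3.png

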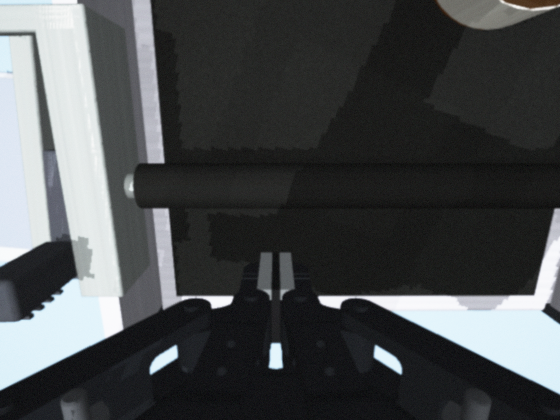

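The tip is now at z=0.132, behind the rod with about a 24 mm gap and clear of the wedge tab at (30,280). I'll start pushing.

Emit:
servo_tool:
  series: "1 0.006 0 0.003 0 0 0;1 0.012 0 0.003 0 0 0;1 0.018 0 0.003 0 0 0;1 0.022 0 0.003 0 0 0;1 0.026 0 0.003 0 0 0;1 0.03 0 0.003 0 0 0;1 0.034 0 0.003 0 0 0;1 0.038 0 0.003 0 0 0;1 0.042 0 0.003 0 0 0;1 0.046 0 0.003 0 0 0;1 0.05 0 0.003 0 0 0;1 0.054 0 0.003 0 0 0"

```text
time_s: 5.35
eef_pos: [0.5906, 0.032, 0.1292]
eef_rot: [0.0, -0.137, 0.991, -0.0]
wrist_force: [2.6, 1.0, -0.5]
opening: -0.002
grasp_force: 1.4
```

```bash
python3 st.py w4
python3 - <<'E'
from h import *
c=snap("wrist"); S=sh(cloud(c)); p=sh(np.array(ctrl.get_obs()["eef_pos"])); z=S[...,2]
for lo in np.arange(.15,.22,.01):
    m=(z>lo)&(z<lo+.01)&(abs(S[...,0]-p[0])<.06)&(abs(S[...,1]-p[1])<.085); m[:245]=0
    q=S[m]-p
    if len(q): print(round(lo,2),len(q),np.percentile(q,[1,99],axis=0)[:,:2].round(3).tolist())
E
```

```text
t 5.35 tcp shaker [ 0.0315 -0.0453  0.1292] F shaker [ 2.8   0.3  -0.53]
clamp 5868 [0.0086 0.0365 0.1473] [-0.0268  0.0112  0.1425] [0.0182 0.0642 0.1494]
clampR 2099 [ 0.009  -0.08    0.1473] [ 0.0028 -0.0896  0.1425] [ 0.019  -0.0704  0.1492]
jar 879 [-0.0457  0.0219  0.1824] [-0.0563  0.0204  0.1811] [-0.0355  0.026   0.1848]
tab 1354 [ 0.0326 -0.1227  0.1855] [ 0.0287 -0.1285  0.1812] [ 0.0396 -0.1191  0.1873]
fixed 0
tip [(0.009, -0.049, 0.148), (0.01, -0.049, 0.149), (0.012, -0.049, 0.149), (0.014, -0.049, 0.148), (0.018, -0.05, 0.145)]
tip [(0.01, -0.041, 0.147), (0.011, -0.041, 0.149), (0.012, -0.041, 0.149), (0.015, -0.041, 0.147), (0.018, -0.041, 0.146)]
0.15 6821 [[-0.025, -0.085], [0.014, 0.01]]
0.16 2426 [[-0.014, -0.084], [0.011, 0.019]]
0.17 5558 [[-0.014, -0.084], [0.009, 0.034]]
0.18 8653 [[-0.013, -0.082], [0.008, 0.04]]
0.19 9464 [[-0.018, -0.049], [0.007, 0.049]]
0.2 13650 [[-0.018, -0.057], [0.003, 0.056]]
0.21 11484 [[-0.02, -0.055], [-0.007, 0.056]]
0.22 2327 [[-0.021, -0.019], [-0.018, 0.018]]
```

Emit:
servo_tool:
  series: "1 0.003 0 0 0 0 0;1 0.006 0 0 0 0 0;1 0.009 0 0 0 0 0;1 0.012 0 0 0 0 0;1 0.015 0 0 0 0 0;1 0.018 0 0 0 0 0;1 0.019 0 0 0 0 0;1 0.02 0 0 0 0 0;1 0.021 0 0 0 0 0;1 0.022 0 0 0 0 0;1 0.023 0 0 0 0 0;1 0.024 0 0 0 0 0"

```text
time_s: 6.45
eef_pos: [0.5678, 0.0256, 0.129]
eef_rot: [0.0, -0.137, 0.991, -0.0]
wrist_force: [4.4, 1.6, -1.1]
opening: -0.001
grasp_force: 2.3
```

```bash
python3 st.py w5
```

```text
t 6.45 tcp shaker [ 0.0077 -0.0452  0.129 ] F shaker [ 4.67  0.34 -1.13]
clamp 5035 [-0.0137  0.0335  0.1476] [-0.0212  0.011   0.1427] [-0.0047  0.0635  0.1494]
clampR 2094 [-0.0149 -0.0799  0.1473] [-0.021  -0.0896  0.1424] [-0.0053 -0.0704  0.1493]
jar 2978 [-0.0475  0.0228  0.1849] [-0.0627  0.0207  0.1812] [-0.0322  0.0291  0.1873]
tab 1316 [ 0.0088 -0.1226  0.1855] [ 0.005  -0.1281  0.1812] [ 0.0157 -0.1192  0.1873]
fixed 16611 [-0.0918 -0.0214  0.1475] [-0.097  -0.0873  0.1425] [-0.0871  0.045   0.1496]
tip [(-0.014, -0.049, 0.148), (-0.013, -0.049, 0.147), (-0.011, -0.049, 0.148), (-0.009, -0.049, 0.148), (-0.005, -0.05, 0.145)]
tip [(-0.014, -0.041, 0.147), (-0.013, -0.041, 0.148), (-0.011, -0.041, 0.148), (-0.01, -0.041, 0.149), (-0.006, -0.041, 0.145)]
```

Emit:
servo_tool:
  series: "1 0.0005 0 0 0 0 0;1 0.001 0 0 0 0 0;1 0.0015 0 0 0 0 0;1 0.002 0 0 0 0 0;1 0.002 0 0 0 0 0"

```text
time_s: 6.92
eef_pos: [0.5658, 0.025, 0.129]
eef_rot: [0.0, -0.137, 0.991, -0.0]
wrist_force: [3.8, 0.7, -1.9]
opening: -0.004
grasp_force: 1.9
```

Emit:
servo_tool:
  series: "1 0.0004 0 0 0 0 0;1 0.0008 0 0 0 0 0;1 0.0008 0 0 0 0 0"

```text
time_s: 7.17
eef_pos: [0.565, 0.0248, 0.129]
eef_rot: [-0.0, -0.137, 0.991, -0.0]
wrist_force: [4.7, 0.2, -2.6]
opening: -0.001
grasp_force: 1.9
```

```bash
python3 st.py
```

```text
t 7.17 tcp shaker [ 0.0049 -0.0452  0.129 ] F shaker [ 4.57 -1.07 -2.6 ]
```

Emit:
servo_tool:
  series: "1 0.0004 0 0 0 0 0;1 0.0008 0 0 0 0 0;1 0.0008 0 0 0 0 0"

```text
time_s: 7.42
eef_pos: [0.5642, 0.0246, 0.129]
eef_rot: [0.0, -0.137, 0.991, -0.0]
wrist_force: [3.7, 0.5, -1.9]
opening: 0.0
grasp_force: 1.9
```

Emit:
servo_tool:
  series: "1 0.0003 0 0 0 0 0;1 0.0006 0 0 0 0 0;1 0.0006 0 0 0 0 0"

```text
time_s: 7.67
eef_pos: [0.5636, 0.0244, 0.129]
eef_rot: [-0.0, -0.137, 0.991, -0.0]
wrist_force: [3.8, -0.1, -1.8]
opening: 0.001
grasp_force: 1.9
```

Emit:
servo_tool:
  series: "1 0.0003 0 0 0 0 0;1 0.0006 0 0 0 0 0;1 0.0006 0 0 0 0 0"

```text
time_s: 7.92
eef_pos: [0.5631, 0.0243, 0.129]
eef_rot: [-0.0, -0.137, 0.991, -0.0]
wrist_force: [4.2, 0.3, -2.7]
opening: -0.002
grasp_force: 1.9
```

Emit:
servo_tool:
  series: "1 0.0003 0 0 0 0 0;1 0.0005 0 0 0 0 0;1 0.0005 0 0 0 0 0"

```text
time_s: 8.17
eef_pos: [0.5626, 0.0241, 0.129]
eef_rot: [-0.0, -0.137, 0.991, -0.0]
wrist_force: [3.5, 1.3, -1.7]
opening: -0.001
grasp_force: 1.9
```

Emit:
servo_tool:
  series: "1 0.0003 0 0 0 0 0;1 0.0005 0 0 0 0 0;1 0.0005 0 0 0 0 0"

```text
time_s: 8.42
eef_pos: [0.5623, 0.024, 0.129]
eef_rot: [0.0, -0.137, 0.991, -0.0]
wrist_force: [4.4, 0.8, -3.7]
opening: -0.0
grasp_force: 2.3
```

Emit:
servo_tool:
  series: "1 0.0003 0 0 0 0 0;1 0.0005 0 0 0 0 0;1 0.0005 0 0 0 0 0"

```text
time_s: 8.67
eef_pos: [0.5621, 0.024, 0.1291]
eef_rot: [0.001, -0.137, 0.991, 0.0]
wrist_force: [6.1, 1.6, -3.3]
opening: -0.0
grasp_force: 3.1
```

```bash
python3 st.py w6
```

```text
t 8.67 tcp shaker [ 0.0018 -0.0452  0.1291] F shaker [ 6.35 -0.14 -3.34]
clamp 4923 [-0.0194  0.0337  0.1475] [-0.0267  0.011   0.1429] [-0.0106  0.0635  0.1493]
clampR 2063 [-0.0208 -0.08    0.1474] [-0.0268 -0.0896  0.1426] [-0.0113 -0.0705  0.1494]
jar 2999 [-0.0533  0.0229  0.185 ] [-0.0686  0.0207  0.1812] [-0.038   0.0288  0.1874]
tab 1314 [ 0.0029 -0.1225  0.1855] [-0.0008 -0.1281  0.1812] [ 0.0101 -0.1191  0.1872]
fixed 23411 [-0.0945 -0.0205  0.1475] [-0.1034 -0.0872  0.1427] [-0.0872  0.0453  0.1496]
tip [(-0.021, -0.049, 0.149), (-0.018, -0.049, 0.147), (-0.017, -0.049, 0.149), (-0.016, -0.049, 0.149), (-0.012, -0.049, 0.147)]
tip [(-0.02, -0.041, 0.147), (-0.019, -0.041, 0.149), (-0.017, -0.041, 0.149), (-0.016, -0.041, 0.149), (-0.012, -0.041, 0.146)]
```

Emit:
servo_tool:
  series: "1 0.0003 0 0 0 0 0;1 0.0005 0 0 0 0 0;1 0.0005 0 0 0 0 0"

```text
time_s: 8.97
eef_pos: [0.562, 0.0239, 0.1291]
eef_rot: [0.001, -0.137, 0.991, 0.0]
wrist_force: [7.4, 1.1, -4.1]
opening: -0.001
grasp_force: 3.9
```

```bash
python3 st.py
```

```text
t 8.97 tcp shaker [ 0.0018 -0.0453  0.1291] F shaker [ 7.41 -0.94 -4.14]
```

Emit:
servo_tool:
  series: "1 0.0003 0 0 0 0 0;1 0.0005 0 0 0 0 0;1 0.0005 0 0 0 0 0;1 0.0005 0 0 0 0 0"

```text
time_s: 9.3
eef_pos: [0.5619, 0.0239, 0.1291]
eef_rot: [0.001, -0.137, 0.991, 0.0]
wrist_force: [8.9, 2.2, -5.0]
opening: 0.001
grasp_force: 4.7
```

```bash
python3 st.py
```

```text
t 9.3 tcp shaker [ 0.0016 -0.0452  0.1291] F shaker [ 9.13 -0.31 -5.  ]
```

The squeeze is now about 6 N. I'll back off straight, rise, and move over behind the wedge tab.

Emit:
servo_tool:
  series: "1 -0.001 0 0 0 0 0;1 -0.005 0 0 0 0 0;1 -0.015 0 0 0 0 0;1 -0.03 0 0 0 0 0;1 -0.045 0 0 0 0 0;1 -0.045 0 -0.03 0 0 0;1 -0.045 0 -0.06 0 0 0;1 -0.045 -0.03 -0.065 0 0 0;1 -0.045 -0.06 -0.065 0 0 0;1 -0.045 -0.08 -0.065 0 0 0;1 -0.045 -0.08 -0.065 0 0 0;1 -0.045 -0.08 -0.065 0 0 0"

```text
time_s: 10.3
eef_pos: [0.625, -0.042, 0.1935]
eef_rot: [-0.001, -0.136, 0.991, 0.0]
wrist_force: [0.3, -0.8, -0.1]
opening: -0.001
grasp_force: 0.0
```

```bash
python3 st.py w7
python3 - <<'E'
from h import *
c=snap("wrist"); S=sh(cloud(c)); z=S[...,2]; ok=c["z_map"]>0
for n,lo,hi in (("tabside",.165,.188),("tabtop",.1835,.19),("saddle",.153,.160)):
    m=ok&(z>lo)&(z<hi)&(S[...,1]<-.10)&(S[...,1]>-.145)&(S[...,0]<.03)&(S[...,0]>-.08); q=S[m]; print(n,m.sum(),np.percentile(q,[1,50,99],axis=0).round(4).tolist() if len(q) else 0)
E
```

```text
t 10.3 tcp shaker [ 0.0444 -0.1259  0.1935] F shaker [ 0.1  -0.9  -0.07]
clamp 1076 [-0.0183  0.0195  0.1473] [-0.0267  0.0105  0.1424] [-0.0099  0.0299  0.1495]
clampR 1176 [-0.0189 -0.08    0.1473] [-0.0267 -0.0895  0.1429] [-0.0101 -0.0704  0.1495]
jar 0
tab 876 [ 0.0061 -0.1256  0.1863] [-0.0003 -0.1318  0.1823] [ 0.0141 -0.1198  0.1876]
fixed 0
tip [(0.077, -0.135, 0.069), (0.082, -0.135, 0.068), (0.033, -0.131, 0.194), (0.033, -0.13, 0.199), (0.033, -0.13, 0.204)]
tip [(0.065, -0.118, 0.103), (0.068, -0.117, 0.102), (0.033, -0.121, 0.195), (0.033, -0.121, 0.199), (0.033, -0.121, 0.204)]
tabside 1008 [[-0.0005, -0.1319, 0.1668], [0.0052, -0.126, 0.186], [0.0143, -0.1197, 0.1877]]
tabtop 836 [[-0.0003, -0.1319, 0.1837], [0.0061, -0.126, 0.1862], [0.0129, -0.1197, 0.1878]]
saddle 7512 [[-0.0768, -0.1357, 0.1538], [-0.039, -0.1124, 0.157], [0.0202, -0.1033, 0.1586]]
```

View pics/w7.png

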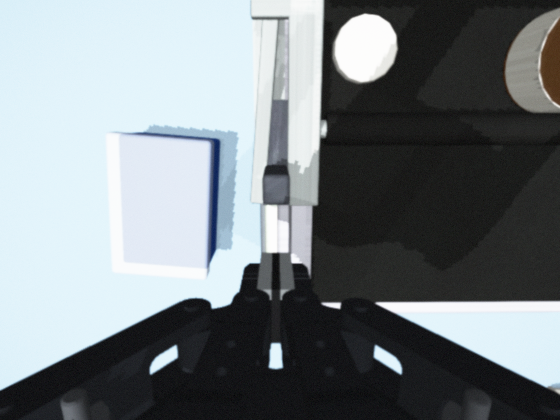

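The tab at (276,185) is lined up with the closed fingers. I'll descend behind it and close most of the gap.

Emit:
servo_tool:
  series: "1 0 0 0.012 0 0 0;1 0 0 0.024 0 0 0;1 0 0 0.03 0 0 0;1 0 0 0.03 0 0 0;1 0.006 0 0.03 0 0 0;1 0.011 0 0.03 0 0 0;1 0.014 0 0.03 0 0 0;1 0.016 0 0.03 0 0 0;1 0.016 0 0.03 0 0 0"

```text
time_s: 11.15
eef_pos: [0.6102, -0.0458, 0.1646]
eef_rot: [0.0, -0.137, 0.991, -0.0]
wrist_force: [0.7, -0.3, 0.1]
opening: 0.002
grasp_force: 0.0
```

Emit:
servo_tool:
  series: "1 0.0007 0 0 0 0 0;1 0.0014 0 0 0 0 0;1 0.002 0 0 0 0 0;1 0.002 0 0 0 0 0"

```text
time_s: 11.48
eef_pos: [0.6084, -0.0461, 0.1641]
eef_rot: [0.0, -0.137, 0.991, -0.0]
wrist_force: [0.8, -0.8, -0.2]
opening: 0.002
grasp_force: 0.0
```

```bash
python3 st.py
```

```text
t 11.48 tcp shaker [ 0.0273 -0.1252  0.1641] F shaker [ 0.54 -1.02 -0.15]
```

Emit:
servo_tool:
  series: "1 0.0007 0 0 0 0 0;1 0.0015 0 0 0 0 0;1 0.002 0 0 0 0 0;1 0.002 0 0 0 0 0"

```text
time_s: 11.82
eef_pos: [0.6064, -0.0466, 0.1639]
eef_rot: [-0.0, -0.137, 0.991, 0.0]
wrist_force: [-0.3, -0.5, 0.1]
opening: 0.0
grasp_force: 0.0
```

Emit:
servo_tool:
  series: "1 0.0005 0 0 0 0 0;1 0.001 0 0 0 0 0;1 0.0015 0 0 0 0 0;1 0.0015 0 0 0 0 0"

```text
time_s: 12.15
eef_pos: [0.6051, -0.0469, 0.164]
eef_rot: [0.0, -0.137, 0.991, 0.0]
wrist_force: [0.9, 1.5, -0.6]
opening: -0.004
grasp_force: 0.7
```

```bash
python3 st.py
```

```text
t 12.15 tcp shaker [ 0.0239 -0.1252  0.164 ] F shaker [ 1.24  1.19 -0.6 ]
```

Emit:
servo_tool:
  series: "1 0.0005 0 0 0 0 0;1 0.001 0 0 0 0 0;1 0.0015 0 0 0 0 0;1 0.0015 0 0 0 0 0"

```text
time_s: 12.48
eef_pos: [0.6035, -0.0473, 0.164]
eef_rot: [-0.0, -0.137, 0.991, 0.0]
wrist_force: [0.7, 1.0, -0.3]
opening: 0.003
grasp_force: 0.6
```

Emit:
servo_tool:
  series: "1 0.0005 0 0 0 0 0;1 0.001 0 0 0 0 0;1 0.0015 0 0 0 0 0;1 0.0015 0 0 0 0 0"

```text
time_s: 12.82
eef_pos: [0.6021, -0.0479, 0.1641]
eef_rot: [0.0, -0.137, 0.991, -0.0]
wrist_force: [0.2, 1.7, -0.5]
opening: -0.0
grasp_force: 0.6
```

Emit:
servo_tool:
  series: "1 0.0005 0 0 0 0 0;1 0.001 0 0 0 0 0;1 0.0015 0 0 0 0 0;1 0.002 0 0 0 0 0;1 0.0025 0 0 0 0 0;1 0.003 0 0 0 0 0;1 0.003 0 0 0 0 0"

```text
time_s: 13.4
eef_pos: [0.5991, -0.0487, 0.164]
eef_rot: [-0.0, -0.137, 0.991, -0.0]
wrist_force: [1.0, 1.9, 0.5]
opening: 0.001
grasp_force: 0.6
```

```bash
python3 st.py
```

```text
t 13.4 tcp shaker [ 0.0177 -0.1253  0.164 ] F shaker [1.47 1.59 0.48]
```

Emit:
servo_tool:
  series: "1 0.0005 0 0 0 0 0;1 0.001 0 0 0 0 0;1 0.0015 0 0 0 0 0;1 0.002 0 0 0 0 0;1 0.0025 0 0 0 0 0;1 0.003 0 0 0 0 0;1 0.003 0 0 0 0 0"

```text
time_s: 13.98
eef_pos: [0.5962, -0.0495, 0.164]
eef_rot: [-0.0, -0.137, 0.991, -0.0]
wrist_force: [0.5, 1.4, 0.4]
opening: -0.003
grasp_force: 0.6
```

Emit:
servo_tool:
  series: "1 0.0005 0 0 0 0 0;1 0.001 0 0 0 0 0;1 0.0015 0 0 0 0 0;1 0.002 0 0 0 0 0;1 0.0025 0 0 0 0 0;1 0.003 0 0 0 0 0;1 0.003 0 0 0 0 0"

```text
time_s: 14.57
eef_pos: [0.5933, -0.0503, 0.164]
eef_rot: [-0.0, -0.137, 0.991, -0.0]
wrist_force: [0.3, 0.1, -0.5]
opening: -0.002
grasp_force: 0.6
```

Emit:
servo_tool:
  series: "1 0.0005 0 0 0 0 0;1 0.001 0 0 0 0 0;1 0.0015 0 0 0 0 0;1 0.002 0 0 0 0 0;1 0.0025 0 0 0 0 0;1 0.003 0 0 0 0 0;1 0.003 0 0 0 0 0"

```text
time_s: 15.15
eef_pos: [0.5905, -0.0511, 0.164]
eef_rot: [-0.0, -0.137, 0.991, -0.0]
wrist_force: [1.2, 1.6, -0.4]
opening: 0.001
grasp_force: 0.6
```

Emit:
servo_tool:
  series: "1 0.0005 0 0 0 0 0;1 0.001 0 0 0 0 0;1 0.0015 0 0 0 0 0;1 0.002 0 0 0 0 0;1 0.0025 0 0 0 0 0;1 0.003 0 0 0 0 0;1 0.003 0 0 0 0 0"

```text
time_s: 15.73
eef_pos: [0.5876, -0.052, 0.164]
eef_rot: [-0.0, -0.137, 0.991, -0.0]
wrist_force: [0.6, 1.9, -1.1]
opening: 0.002
grasp_force: 0.6
```

Emit:
servo_tool:
  series: "1 0.0005 0 0 0 0 0;1 0.001 0 0 0 0 0;1 0.0015 0 0 0 0 0;1 0.002 0 0 0 0 0;1 0.0025 0 0 0 0 0;1 0.003 0 0 0 0 0;1 0.003 0 0 0 0 0"

```text
time_s: 16.32
eef_pos: [0.5847, -0.0528, 0.164]
eef_rot: [-0.0, -0.137, 0.991, -0.0]
wrist_force: [0.7, 0.5, -0.1]
opening: 0.0
grasp_force: 0.6
```

```bash
python3 st.py w8
```

```text
t 16.32 tcp shaker [ 0.0027 -0.1253  0.164 ] F shaker [ 0.81  0.29 -0.14]
clamp 257 [-0.0188  0.012   0.1468] [-0.0267  0.0101  0.1426] [-0.0104  0.0161  0.149 ]
clampR 1336 [-0.0203 -0.08    0.1474] [-0.0268 -0.0896  0.1425] [-0.011  -0.0704  0.1493]
jar 0
tab 1701 [-0.0136 -0.1248  0.1862] [-0.0225 -0.1377  0.1815] [-0.0042 -0.1164  0.1896]
fixed 8554 [-0.0947 -0.0469  0.1474] [-0.1037 -0.0883  0.1426] [-0.0874 -0.0047  0.1496]
tip [(-0.02, -0.129, 0.185), (-0.019, -0.129, 0.186), (-0.018, -0.129, 0.186), (-0.015, -0.129, 0.185), (-0.013, -0.129, 0.186)]
tip [(-0.021, -0.121, 0.187), (-0.019, -0.121, 0.187), (-0.018, -0.121, 0.187), (-0.016, -0.121, 0.187), (-0.013, -0.121, 0.185)]
```

The bar has stayed put and the wedge is sliding. I'll keep going.

Emit:
servo_tool:
  series: "1 0.0005 0 0 0 0 0;1 0.001 0 0 0 0 0;1 0.0015 0 0 0 0 0;1 0.002 0 0 0 0 0;1 0.0025 0 0 0 0 0;1 0.003 0 0 0 0 0;1 0.003 0 0 0 0 0"

```text
time_s: 16.95
eef_pos: [0.5818, -0.0536, 0.164]
eef_rot: [-0.0, -0.137, 0.991, -0.0]
wrist_force: [1.3, 1.4, -0.4]
opening: -0.002
grasp_force: 0.6
```

Emit:
servo_tool:
  series: "1 0.0005 0 0 0 0 0;1 0.001 0 0 0 0 0;1 0.0015 0 0 0 0 0;1 0.002 0 0 0 0 0;1 0.0025 0 0 0 0 0;1 0.003 0 0 0 0 0;1 0.003 0 0 0 0 0"

```text
time_s: 17.53
eef_pos: [0.5789, -0.0544, 0.164]
eef_rot: [-0.0, -0.137, 0.991, -0.0]
wrist_force: [0.5, 1.2, 0.8]
opening: -0.002
grasp_force: 0.6
```

Emit:
servo_tool:
  series: "1 0.0005 0 0 0 0 0;1 0.001 0 0 0 0 0;1 0.0015 0 0 0 0 0;1 0.002 0 0 0 0 0;1 0.0025 0 0 0 0 0;1 0.003 0 0 0 0 0;1 0.003 0 0 0 0 0"

```text
time_s: 18.12
eef_pos: [0.5763, -0.0551, 0.164]
eef_rot: [0.0, -0.137, 0.991, 0.0]
wrist_force: [2.3, 1.2, -1.3]
opening: -0.002
grasp_force: 1.4
```

The force is rising, so the wedge has met the rail. I'll use small steps from here.

Emit:
servo_tool:
  series: "1 0.0005 0 0 0 0 0;1 0.001 0 0 0 0 0;1 0.001 0 0 0 0 0"

```text
time_s: 18.37
eef_pos: [0.5755, -0.0552, 0.1641]
eef_rot: [0.001, -0.137, 0.991, 0.0]
wrist_force: [3.6, 2.8, -1.2]
opening: 0.0
grasp_force: 2.4
```

```bash
python3 st.py
```

```text
t 18.37 tcp shaker [-0.0068 -0.1251  0.1641] F shaker [ 4.23  1.74 -1.21]
```

Emit:
servo_tool:
  series: "1 0.0005 0 0 0 0 0;1 0.001 0 0 0 0 0;1 0.001 0 0 0 0 0"

```text
time_s: 18.62
eef_pos: [0.575, -0.0553, 0.1641]
eef_rot: [0.001, -0.137, 0.991, 0.0]
wrist_force: [5.9, 3.4, -2.7]
opening: 0.005
grasp_force: 3.2
```

```bash
python3 st.py
```

```text
t 18.62 tcp shaker [-0.0074 -0.1251  0.1641] F shaker [ 6.58  1.68 -2.66]
```

Emit:
servo_tool:
  series: "1 0.0005 0 0 0 0 0;1 0.001 0 0 0 0 0;1 0.001 0 0 0 0 0"

```text
time_s: 18.87
eef_pos: [0.5744, -0.0555, 0.1642]
eef_rot: [0.001, -0.137, 0.991, 0.0]
wrist_force: [7.7, 4.0, -3.8]
opening: -0.001
grasp_force: 4.1
```

```bash
python3 st.py
```

```text
t 18.87 tcp shaker [-0.008  -0.1251  0.1642] F shaker [ 8.49  1.78 -3.84]
```

```bash
python3 st.py w9 | grep -v tip
python3 - <<'E'
import cv2,numpy as np
a=cv2.imread('pics/w8.png');b=cv2.imread('pics/w9.png')
# bar edges & saddle edges rows: template match shift of platform (fixed) vs saddle
from h import *
E
```

```text
t 18.87 tcp shaker [-0.008  -0.1251  0.1642] F shaker [ 8.49  1.78 -3.84]
clamp 423 [-0.0198  0.0134  0.147 ] [-0.0267  0.0102  0.1426] [-0.0096  0.0183  0.1493]
clampR 1296 [-0.0204 -0.08    0.1474] [-0.0268 -0.0895  0.1426] [-0.0105 -0.0703  0.1493]
jar 0
tab 1690 [-0.0245 -0.1238  0.1863] [-0.0332 -0.1375  0.1816] [-0.015  -0.1162  0.1896]
fixed 8299 [-0.0952 -0.0454  0.1474] [-0.1039 -0.0883  0.1426] [-0.0874 -0.0026  0.1495]
```

View pics/w9.png

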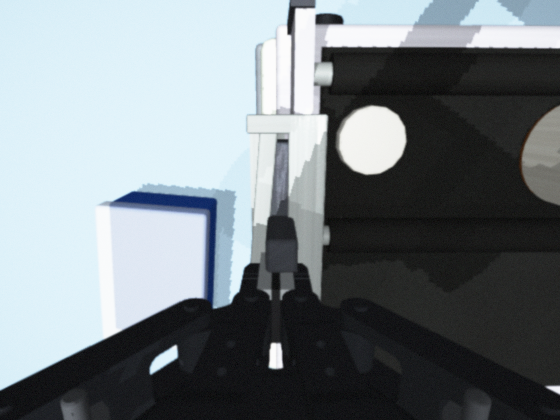

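The picture shows the bar unmoved, with the fixed bar at row 73, the clamp bar at row 235 and the tab at (282,243). I'll bring the push up to about 13 N.

Emit:
servo_tool:
  series: "1 0.0005 0 0 0 0 0;1 0.001 0 0 0 0 0;1 0.001 0 0 0 0 0"

```text
time_s: 19.17
eef_pos: [0.5738, -0.0557, 0.1642]
eef_rot: [0.002, -0.137, 0.991, 0.0]
wrist_force: [8.3, 4.4, -4.9]
opening: 0.001
grasp_force: 4.9
```

```bash
python3 st.py
```

```text
t 19.17 tcp shaker [-0.0086 -0.125   0.1642] F shaker [ 9.22  1.92 -4.94]
```

Emit:
servo_tool:
  series: "1 0.0005 0 0 0 0 0;1 0.001 0 0 0 0 0;1 0.001 0 0 0 0 0;1 0.001 0 0 0 0 0"

```text
time_s: 19.5
eef_pos: [0.5732, -0.0558, 0.1642]
eef_rot: [0.002, -0.137, 0.991, 0.0]
wrist_force: [10.4, 4.5, -5.0]
opening: -0.001
grasp_force: 5.7
```

```bash
python3 st.py
```

```text
t 19.5 tcp shaker [-0.0092 -0.125   0.1642] F shaker [11.27  1.53 -4.99]
```

Emit:
servo_tool:
  series: "1 0.0005 0 0 0 0 0;1 0.0009 0 0 0 0 0;1 0.0009 0 0 0 0 0;1 0.0009 0 0 0 0 0"

```text
time_s: 19.83
eef_pos: [0.5727, -0.0559, 0.1643]
eef_rot: [0.003, -0.137, 0.991, 0.0]
wrist_force: [12.0, 5.4, -5.8]
opening: -0.005
grasp_force: 6.5
```

```bash
python3 st.py; python3 st.py
```

```text
t 19.83 tcp shaker [-0.0097 -0.125   0.1643] F shaker [12.99  1.98 -5.76]
t 19.83 tcp shaker [-0.0097 -0.125   0.1643] F shaker [12.99  1.98 -5.76]
```

The push is at 13 N, in the middle of the range. I'll back off straight, rise clear and look.

Emit:
servo_tool:
  series: "1 -0.003 0 0 0 0 0;1 -0.008 0 0 0 0 0;1 -0.015 0 0 0 0 0;1 -0.03 0 0 0 0 0;1 -0.05 0 -0.01 0 0 0;1 -0.07 0 -0.04 0 0 0;1 -0.09 0.01 -0.08 0 0 0;1 -0.1 0.03 -0.12 0 0 0;1 -0.1 0.05 -0.15 0 0 0;1 -0.1 0.07 -0.15 0 0 0;1 -0.1 0.08 -0.15 0 0 0;1 -0.1 0.08 -0.15 0 0 0"

```text
time_s: 20.83
eef_pos: [0.6444, 0.0493, 0.3137]
eef_rot: [-0.0, -0.138, 0.99, 0.0]
wrist_force: [-0.7, 0.2, -0.2]
opening: 0.0
grasp_force: 0.0
```

```bash
python3 st.py w10 | grep -v tip
```

```text
t 20.83 tcp shaker [ 0.088  -0.0433  0.3137] F shaker [-0.6   0.39 -0.22]
clamp 1762 [-0.0182  0.0445  0.1473] [-0.027   0.0113  0.1426] [-0.0102  0.0787  0.1498]
clampR 501 [-0.0181 -0.0801  0.1473] [-0.0266 -0.0895  0.1428] [-0.0105 -0.0704  0.1495]
jar 3081 [-0.0484  0.0464  0.1866] [-0.061   0.0222  0.183 ] [-0.0314  0.0719  0.1881]
tab 397 [-0.0271 -0.1223  0.1863] [-0.0341 -0.1284  0.1817] [-0.0203 -0.1166  0.1881]
fixed 0
```

View pics/w10.png

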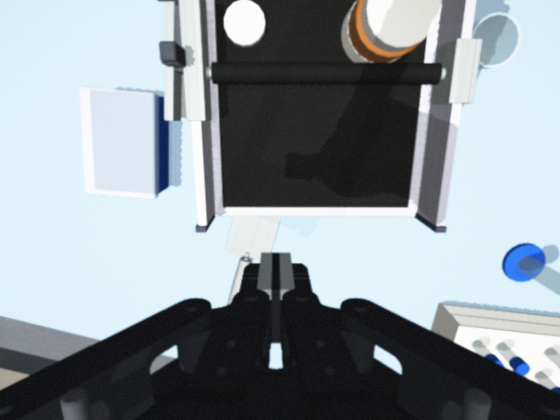

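The last picture shows the jar at (395,20) standing against the bar at row 73, with the wedge tab at (172,52) still jammed at x≈-0.027 and its neighbours in place. The robot is clear, so I'm handing in.

```bash
python3 -c "
from bench import ctrl; print(ctrl.hand_in())"
```

```text
the job is handed in; nothing more can be done
None
```

I've handed the job in: the clamp bar was pushed against the jar with about a 6 N squeeze, the wedge is jammed at about 13 N, and the jar is still standing; the final squeeze after release wasn't measured, and no verdict came back.

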